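# Pack the lamp-change caddy

### The arm

A 6-joint arm with a two-finger parallel gripper is mounted at the origin on the work surface. World frame = base frame: x ahead of the robot, y to its left, z up, the work surface at z = 0. Lengths are in m, angles in rad, forces in N, time in s.
With the tool pointing down it reaches from about 0.275 to 0.825 m from the base axis. Payload 4.9 kg.
Tool frame: the origin (TCP) lies midway between the tips of the shut fingers; the grasp point (between the pads) lies 19 mm behind it (bot.grip_depth is the distance from the TCP to the grasp point, in m); z points along the fingers, y is the line along which they close (so a half turn about z gives the same grasp; the last joint's range is limited). The gripper opens to 85 mm and grips with 20 to 120 N. Pads are 22 mm wide; open, the fingers measure 114 mm over their backs; the gripper's body (76 mm by 85 mm) begins 54 mm behind the grasp point. The pads swing forward as they close: fully open they stand 13 mm farther back than shut.
Start: joints at [-1.465, 0.326, -0.193, 1.052, 0, 1.437], TCP at [0.131, -0.534, 0.197] pointing down, gripper open.
Joint ranges: [-2.65, 2.65], [-0.97, 1.79], [-1.3, 1.35], [-1.93, 2.1], [-1.47, 1.37], [-3.14, 3.14]. Speed limits (rad/s): [2.57, 2.57, 3.14, 3.14, 3.14, 3.14].

### API

Orientations are given as a unit quaternion [w, x, y, z].
In Python, from cell import bot gives the robot as it stands. Calls block until the motion is done:
- bot.move_pose(position, orientation): joint-space move of the TCP to a pose.
- bot.move_linear(position, speed=0.15, rotation=None, until_force=None): straight line of the TCP; rotation=None keeps the orientation; speed is the mean speed in m/s. With until_force (N) it stops when the force on the tool has changed by that much, and returns True; else False.
- bot.goto_joints(angles): joint-space move.
- bot.set_gripper(opening, grasp_force=None): opening from 0.0 (shut) to 1.0 (fully open); grasp_force is the grip in N (None keeps the last); returns when the fingers have stopped.
- bot.wait(seconds).
- bot.solve_ik(position, orientation): joint angles nearest the present ones, or None.
- bot.camera(name): name is "side" or "top" or "wrist"; returns the picture (480x640x3 uint8, red, green, blue); there is no depth.
- bot.calibration(name): a dict with "mtx" (3x3 intrinsics, pixels), "extrinsics" (4x4, takes a point from world to camera coordinates); the wrist camera has in their place "hand_eye" (4x4, takes a point from camera to tool coordinates, whose origin is the TCP and whose axes are the flange's). Camera axes: x right, y down, z forward; pixel columns grow to the right and rows downward; lengths in m; the calibration is good to about 2 mm. A picture is of the moment at which its call begins: read the wrist's pose just before it. calibration takes no time and is no camera call.
A pose or a line that the arm cannot do raises bot.PlanningError and nothing moves.
- bot.close_job(): hands the job in; it is judged then, once.
Trained networks look in the newest picture that a camera, given by its name, has taken for a name from the list of things; names that differ only in an ending like _2 or _b are one class to them, and where a whole thing is asked for, a point or a joint stands for the part that bears it (a point fixed in the world has none). Each returns a list of dicts, best first, with "confidence" (0 to 1); they miss things now and then, are a little off and sometimes report something else, mostly with a low value. They report only what shows in the picture. A call takes as long as a camera call.
- bot.search_frame(camera, thing): "bbox" ([left, top, width, height] in pixels, round what is visible of it).
Readings, each from a call of its own:
- bot.read_clock(): time.
- bot.read_joint_positions(): joint angles.
- bot.read_joint_vel(): joint speeds.
- bot.read_joint_efforts(): joint torques, N m.
- bot.read_position(): TCP position.
- bot.read_tool_rot(): TCP orientation.
- bot.read_ft_force(): force on the tool from outside, world axes, zero at the start.
- bot.read_moment(): the same for the moment, N m.
- bot.read_gripper_width(): opening from 0.0 (shut) to 1.0 (fully open).
- bot.read_finger_force(): force on a finger pad.
Only numpy, scipy, OpenCV 4.12 (cv2) and the standard library are available. Lean on these libraries where they do the work, as an engineer would, in place of code of your own. Each camera call takes 0.05 s, during which the arm holds its last target. There are 200 camera calls.

### The job

Pack the wooden caddy for tonight's lamp change: stand each of the three amber bulbs upright in the pocket whose colour matches its base ring, then, once all three bulbs are in, lay the steel lamp puller flat in the grey bay, in the middle and along its length. Keep all bulbs upright, and leave the two blackened dead bulbs standing where they are on the bench.

Things in the scene. Friction and masses are not known exactly. Their poses are not given: they have to be found in the camera images.
- lamp_red_center (a point): Good spare bulb with AMBER glass and a red base ring, standing upright and loose, about 70 g. 92 mm tall: base ring 44 mm across and 12 mm high, white neck 25 mm across up to 28 mm, then glass 28 mm across, straight from 28 to 80 mm and domed above. The point is on its axis, half-way up (46 mm above its underside); z runs up along the bulb. The bulb is round, so its yaw means nothing.
- lamp_blue_center (a point): Good spare bulb with AMBER glass and a blue base ring, standing upright and loose, about 70 g. 92 mm tall: base ring 44 mm across and 12 mm high, white neck 25 mm across up to 28 mm, then glass 28 mm across, straight from 28 to 80 mm and domed above. The point is on its axis, half-way up (46 mm above its underside); z runs up along the bulb. The bulb is round, so its yaw means nothing.
- lamp_green_center (a point): Good spare bulb with AMBER glass and a green base ring, standing upright and loose, about 70 g. 92 mm tall: base ring 44 mm across and 12 mm high, white neck 25 mm across up to 28 mm, then glass 28 mm across, straight from 28 to 80 mm and domed above. The point is on its axis, half-way up (46 mm above its underside); z runs up along the bulb. The bulb is round, so its yaw means nothing.
- dead_red_center (a point): Dead look-alike bulb with BLACKENED (soot-black) glass and a red base ring; same shape and size as the good ones. It stands among them and stays there. The point is on its axis, half-way up (46 mm above its underside); z up. Also fixed among the bulbs, at the same spacing: a squat brass terminal post 36 mm high. Other equipment stands only at the back and sides.
- dead_blue_center (a point): Dead look-alike bulb with BLACKENED (soot-black) glass and a blue base ring; same shape and size as the good ones. It stands among them and stays there. The point is on its axis, half-way up (46 mm above its underside); z up. Also fixed among the bulbs, at the same spacing: a squat brass terminal post 36 mm high. Other equipment stands only at the back and sides.
- puller_center (a point): Steel lamp puller lying flat on the bench, about 120 g, 131 mm long overall along its own x. Handle: flat-sided bar 16 mm wide (y) and 22 mm high, from x = -65 to +20 mm; at the +x end two thin prongs carry a dark collar ring 31 mm across and 10 mm high, reaching to x = +66 mm. The point is half-way along the tool, half-way up the handle (11 mm above its underside); x towards the ring, z up.
- pocket_red: Red square open-topped pocket fixed on the dark wooden caddy, one of a row of three (pitch 84 mm along the pockets' y, in any order): 70 x 70 mm outside, 62 x 62 mm inside, 20 mm high, floor 4 mm thick. Origin: centre of its underside, 8 mm above the bench; x and y along its sides, z up.
- pocket_blue: Blue square open-topped pocket fixed on the dark wooden caddy, one of a row of three (pitch 84 mm along the pockets' y, in any order): 70 x 70 mm outside, 62 x 62 mm inside, 20 mm high, floor 4 mm thick. Origin: centre of its underside, 8 mm above the bench; x and y along its sides, z up.
- pocket_green: Green square open-topped pocket fixed on the dark wooden caddy, one of a row of three (pitch 84 mm along the pockets' y, in any order): 70 x 70 mm outside, 62 x 62 mm inside, 20 mm high, floor 4 mm thick. Origin: centre of its underside, 8 mm above the bench; x and y along its sides, z up.
- bay: Grey shallow bay for the puller, fixed on the caddy on the robot's side of the row of pockets and parallel with it: 170 mm long along its own y, 68 mm wide along its x (inside 162 x 60 mm), floor 4 mm thick, walls 10 mm high in all. Origin: centre of its underside, 8 mm above the bench; z up. It lies 89 mm from the row of pockets, centre line to centre line.

How it is judged:
By the outcome, as a careful person would: the job done as asked, in the order asked, and still so for the second after the job is handed in, with the robot touching nothing.
It also fails if it takes over 120 s, if anything falls off the work surface, if the arm or the gripper's body presses on something with over 40 N, if the wrist force passes 120 N, or if a joint passes its speed limit or range.

## Working session

There is one attempt and no reset: what is moved stays moved. The work goes in short steps, each a Python script; the robot and the scene stay as the last script left them, time stands still between calls to the robot, and variables do not carry over. Pictures are saved under pics/ and viewed, at most 16 in all, crops included, and the job is handed in when it is done.

```bash
mkdir -p pics
python3 - <<'E'
from cell import bot
import cv2,numpy as np
np.set_printoptions(precision=4,suppress=True)
for c in("top","side"):
    im=bot.camera(c); cv2.imwrite(f"pics/{c}0.png",im[:,:,::-1])
    k=bot.calibration(c); print(c,k["mtx"].tolist(),k["extrinsics"].round(4).tolist())
    for t in"lamp_red_center lamp_blue_center lamp_green_center dead_red_center dead_blue_center puller_center pocket_red pocket_blue pocket_green bay".split():
        print(t,[(np.round(d["bbox"],0).tolist(),round(d["confidence"],2)) for d in bot.search_frame(c,t)[:3]])
print(bot.calibration("wrist"),bot.read_clock())
E
```

```text
top [[512.1796814858092, 0.0, 315.5177684290458], [0.0, 512.1796814858092, 234.15802917278253], [0.0, 0.0, 1.0]] [[-0.0026, -0.9999, -0.0108, 0.0241], [-0.9987, 0.0031, -0.0509, 0.5352], [0.0509, 0.0107, -0.9986, 1.0331], [0.0, 0.0, 0.0, 1.0]]
lamp_red_center [([344.0, 215.0, 18.0, 19.0], 0.88)]
lamp_blue_center [([241.0, 190.0, 36.0, 38.0], 0.74), ([398.0, 170.0, 24.0, 24.0], 0.71), ([398.0, 273.0, 62.0, 23.0], 0.44)]
lamp_green_center [([388.0, 215.0, 26.0, 25.0], 0.83), ([441.0, 209.0, 32.0, 20.0], 0.25)]
dead_red_center [([342.0, 167.0, 25.0, 21.0], 0.89)]
dead_blue_center [([443.0, 208.0, 29.0, 21.0], 0.59)]
puller_center [([396.0, 272.0, 63.0, 25.0], 0.79)]
pocket_red [([153.0, 196.0, 42.0, 38.0], 0.75)]
pocket_blue [([198.0, 194.0, 39.0, 36.0], 0.74)]
pocket_green [([238.0, 190.0, 37.0, 36.0], 0.85)]
bay [([171.0, 236.0, 86.0, 40.0], 0.66)]
side [[567.1937917419643, 0.0, 309.86358162241174], [0.0, 567.1937917419643, 234.9818650969986], [0.0, 0.0, 1.0]] [[0.9881, -0.1537, -0.0061, -0.5187], [-0.1202, -0.7469, -0.654, 0.1278], [0.0959, 0.647, -0.7565, 0.8831], [0.0, 0.0, 0.0, 1.
[... 277 characters left out ...]
, 386.0, 33.0, 50.0], 0.61)]
puller_center [([243.0, 355.0, 47.0, 85.0], 0.72), ([350.0, 385.0, 34.0, 54.0], 0.68)]
pocket_red [([289.0, 123.0, 46.0, 35.0], 0.83)]
pocket_blue [([300.0, 148.0, 44.0, 39.0], 0.58)]
pocket_green [([310.0, 180.0, 46.0, 36.0], 0.69), ([394.0, 311.0, 31.0, 56.0], 0.69), ([381.0, 253.0, 27.0, 50.0], 0.69)]
bay [([247.0, 139.0, 56.0, 75.0], 0.84)]
{'mtx': array([[352.197 ,   0.    , 322.4727],
       [  0.    , 352.197 , 240.8441],
       [  0.    ,   0.    ,   1.    ]]), 'hand_eye': array([[ 0.0006, -0.9643, -0.2647,  0.0667],
       [ 1.    ,  0.0003,  0.0009,  0.    ],
       [-0.0008, -0.2647,  0.9643, -0.1759],
       [ 0.    ,  0.    ,  0.    ,  1.    ]])} 1.1
```

View pics/top0.png

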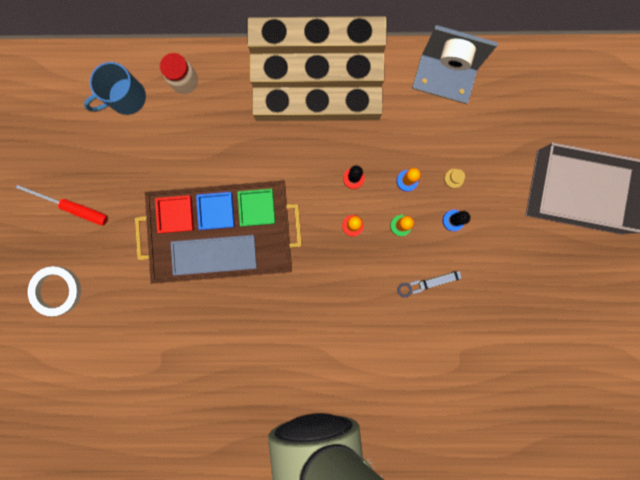

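View pics/side0.png

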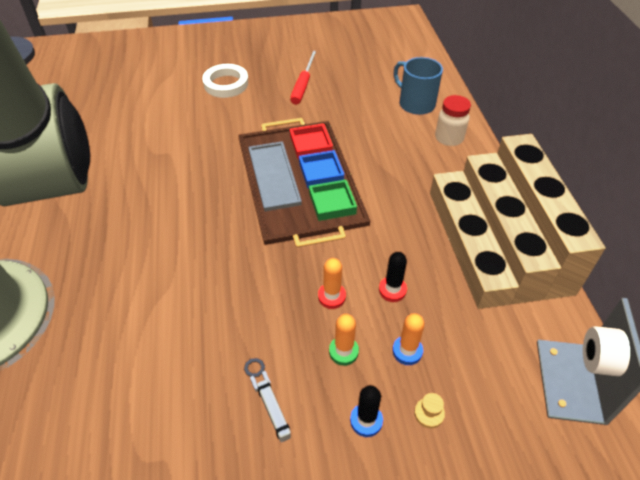

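The top view shows the caddy at left: red, blue and green pockets at (174,214), (215,211) and (256,208), and the bay at (213,256). The bulbs are at right: amber blue (410,177), amber green (403,223) and amber red (354,223), with dead red (354,176), dead blue (457,218) and the post (455,178). The puller is at (428,284), ring to the left. The side view agrees. The network's top `lamp_blue` hit at (259,209) is wrong: that is the green pocket.

```bash
cat > h.py <<'E'
from cell import bot
import cv2,numpy as np
from scipy.optimize import least_squares
from scipy.spatial.transform import Rotation as R
np.set_printoptions(precision=4,suppress=True)
def view(c):
    k=bot.calibration(c)
    if c=="wrist":
        T=np.eye(4);T[:3,3]=bot.read_position();q=np.array(bot.read_tool_rot())
        T[:3,:3]=R.from_quat(q[[1,2,3,0]]).as_matrix()
        E=np.linalg.inv(T@k["hand_eye"])
    else:E=k["extrinsics"]
    return dict(im=bot.camera(c),K=k["mtx"],E=E,c=c)
def proj(v,P):
    p=np.c_[P,np.ones(len(P))]@v["E"].T; p=p[:,:3]@v["K"].T
    return p[:,:2]/p[:,2:]
HSV=dict(amber=((10,215,170),(28,255,255)),blue=((100,140,70),(125,255,255)),green=((45,130,50),(80,255,255)),red=((0,215,90),(6,255,255)),
 grey=((0,0,60),(179,90,255)),bay=((95,15,60),(125,110,255)))
def blob(v,col,guess,pad=14):
    """hull of the largest blob of the colour in the box round the projected guess points"""
    g=proj(v,guess);a=np.maximum(g.min(0)-pad,0).astype(int);b=(g.max(0)+pad).astype(int)
    if (b[0]>640) or (b[1]>480) or (g.min()<0): return None
    m=cv2.inRange(cv2.cvtColor(v["im"],cv2.COLOR_RGB2HSV),*map(np.array,HSV[col]))
    if col=="red": m|=cv2.inRange(cv2.cvtColor(v["im"],cv2.COLOR_RGB2HSV),np.array((173,180,80)),np.array((179,255,255)))
    m2=np.zeros_like(m);m2[a[1]:b[1],a[0]:b[0]]=m[a[1]:b[1],a[0]:b[0]]
    if col=="grey":
        m2=cv2.morphologyEx(m2,cv2.MORPH_CLOSE,np.ones((5,5)))
    cs,_=cv2.findContours(m2,cv2.RETR_EXTERNAL,cv2.CHAIN_APPROX_NONE)
    if not cs: return None
    return cv2.convexHull(max(cs,key=cv2.contourArea)).astype(np.float32)
def feat(h,ori=False):
    h=np.float32(h).reshape(-1,1,2); h=cv2.convexHull(h); m=cv2.moments(h)
    f=[m["m10"]/m["m00"],m["m01"]/m["m00"]]
    if ori: a=.5*np.arctan2(2*m["mu11"],m["mu20"]-m["mu02"]); f+=[60*np.cos(2*a),60*np.sin(2*a)]
    return np.array(f)
t=np.linspace(0,2*np.pi,25)[:-1]
def circ(r,z,x=0): return np.c_[x+r*np.cos(t),r*np.sin(t),0*t+z]
GLASS=np.vstack([circ(.014,z) for z in(.028,.06,.08)]+[circ(.012,.086),circ(.007,.0905),[[0,0,.092]]])
def box(x0,x1,y0,y1,z0,z1): return np.array([[x,y,z] for x in(x0,x1) for y in(y0,y1) for z in(z0,z1)])
PULL=np.vstack([box(-.065,.02,-.008,.008,0,.022),circ(.0155,.006,.0505),circ(.0155,.016,.0505)])
def place(M,x,y,yaw=0,z=0): return M@R.from_euler("z",yaw).as_matrix().T+[x,y,z]
def fit_bulb(vs,g):
    obs=[(v,blob(v,"amber",place(GLASS,*g))) for v in vs];obs=[(v,feat(h),v["E"]) for v,h in obs if h is not None]
    r=least_squares(lambda p:np.concatenate([feat(proj(v,place(GLASS,*p)))-f for v,f,_ in obs]),g)
    return r.x,r.fun
def ground(c,uv,z):
    k=bot.calibration(c);E=k["extrinsics"];d=E[:3,:3].T@np.linalg.solve(k["mtx"],[*uv,1]);o=-E[:3,:3].T@E[:3,3]
    return (o+d*(z-o[2])/d[2])[:2]
def down(yaw): # tool z down; tool y (closing) at angle yaw+90deg
    q=(R.from_euler("z",yaw)*R.from_euler("x",np.pi)).as_quat(); return q[[3,0,1,2]]
E
python3 - <<'E'
from h import *
vs=[view("top"),view("side")]
for n,uv in dict(red=(354,222),blue=(411,176),green=(405,223)).items():
    g=ground("top",uv,.06); print(n,g,*fit_bulb(vs,g))
pk=dict(red=(174,214),blue=(215,211),green=(256,208))
P=box(-.035,.035,-.035,.035,0,.02)
for v in vs:
    for n,uv in pk.items():
        g=ground("top",uv,.02);h=blob(v,n,place(P,*g,0.05,.008));
        f=feat(h);print(v["c"],n,f,cv2.contourArea(h),"model",feat(proj(v,place(P,*g,.05,.008))),g)
g=ground("top",(428,284),.011);print("pull",g)
for n in [("dr",(355,176)),("db",(458,217)),("post",(455,177))]: print(n[0],ground("top",n[1],.05))
h=blob(vs[0],"grey",place(PULL,*g,1.8));print(h is not None and (feat(h,1),cv2.minAreaRect(h)))
# wrist look over the bulbs
print(bot.read_position(),bot.read_tool_rot())
bot.move_pose([.40,-.2,.30],down(0)); v=view("wrist")
cv2.imwrite("pics/w1.png",v["im"][:,:,::-1]);print(bot.read_joint_positions(),bot.read_clock())
E
```

```text
red [ 0.5564 -0.0532] [ 0.555  -0.0542] [-0. -0.]
blue [ 0.6465 -0.1654] [ 0.6503 -0.1708] [-0.  0.]
green [ 0.5541 -0.1526] [ 0.5553 -0.1559] [ 0. -0.]
top red [167.3454 211.1468] 636.0 model [174.0983 213.9777] [0.577  0.3114]
top blue [214.9421 210.5486] 1214.0 model [215.0264 210.9798] [0.5829 0.2276]
top green [255.9033 207.2089] 1231.0 model [255.9545 207.9817] [0.5887 0.1438]
side red [298.6667 154.3333] 1.0 model [311.7762 141.6218] [0.577  0.3114]
side blue [320.8784 167.7712] 1092.5 model [321.7487 169.7205] [0.5829 0.2276]
side green [332.1431 199.0587] 1334.0 model [332.76   200.7467] [0.5887 0.1438]
pull [ 0.4331 -0.2059]
dr [ 0.6486 -0.0564]
db [ 0.5664 -0.2586]
post [ 0.6458 -0.254 ]
(array([426.7106, 283.5032,  51.4597, -30.8528]), ((428.7000427246094, 281.60003662109375), (14.23024845123291, 65.45914459228516), 71.56504821777344))
[ 0.1306 -0.5343  0.197 ] [ 0.      0.9928  0.1196 -0.    ]
[-0.6304  0.081  -0.2403  1.2499 -0.0002  2.5124] 2.875
```

View pics/w1.png

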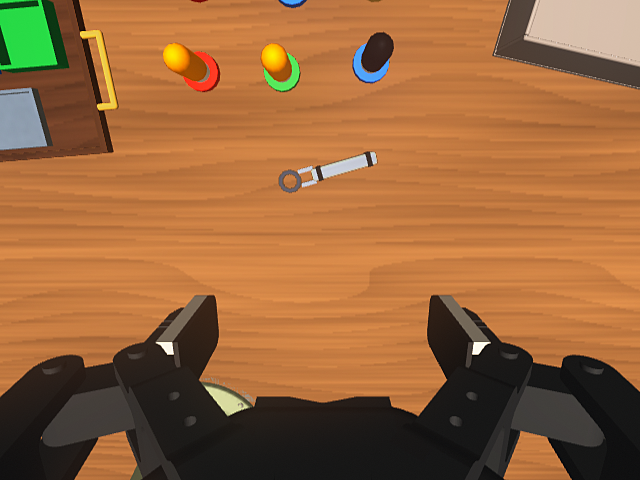

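The wrist view shows amber red (185,62), amber green (277,65) and dead blue (375,58). The puller has its ring at (290,181) and its handle end at (376,158). The fit used only one of the two views, so I'm fixing the colour ranges and refining with close wrist views.

```bash
python3 - <<'E'
import cv2
for f,ps in dict(top0=[(354,222),(411,176),(174,214),(430,284),(213,256)],side0=[(333,275),(345,330),(413,330),(311,138),(330,147),(272,175)],w1=[(178,55),(190,65),(275,60),(350,165),(20,110)]).items():
    h=cv2.cvtColor(cv2.imread(f"pics/{f}.png"),cv2.COLOR_BGR2HSV);print(f,[(p,h[p[1],p[0]].tolist()) for p in ps])
E
sed -i 's/amber=((10,215,170)/amber=((10,235,150)/; s/red=((0,215,90),(6,255,255))/red=((0,200,70),(7,255,255))/' h.py
python3 - <<'E'
from h import *
base=[view("top"),view("side")]
B=dict(red=(.555,-.054),green=(.5553,-.1559),blue=(.6503,-.1708))
for n,g in B.items():
    bot.move_pose([g[0],g[1],.22],down(np.pi/2)); v=view("wrist")
    if n=="red": cv2.imwrite("pics/wr.png",v["im"][:,:,::-1])
    for vs in ([v],base):
        print(n,[ (lambda h:None if h is None else cv2.contourArea(h))(blob(w,"amber",place(GLASS,*g))) for w in vs])
        try: print(*fit_bulb(vs,g))
        except Exception as e: print(e)
pk=dict(red=(.577,.3114),blue=(.5829,.2276),green=(.5887,.1438))
P=box(-.035,.035,-.035,.035,0,.02)
bot.move_pose([.56,.20,.33],down(np.pi/2)); v=view("wrist");cv2.imwrite("pics/wc.png",v["im"][:,:,::-1])
for w in base+[v]:
    for n,g in pk.items():
        h=blob(w,n,place(P,*g,.07,.008))
        if h is None: print(w["c"],n,None);continue
        f=feat(h);r=least_squares(lambda p:feat(proj(w,place(P,*p,.07,.008)))-f,g)
        print(w["c"],n,cv2.contourArea(h),cv2.contourArea(cv2.convexHull(np.float32(proj(w,place(P,*g,.07,.008))))),r.x)
print(bot.read_clock())
E
```

```text
top0 [((354, 222), [26, 255, 248]), ((411, 176), [21, 255, 248]), ((174, 214), [2, 216, 248]), ((430, 284), [112, 37, 202]), ((213, 256), [108, 52, 161])]
side0 [((333, 275), [12, 197, 203]), ((345, 330), [14, 189, 240]), ((413, 330), [13, 194, 231]), ((311, 138), [1, 183, 254]), ((330, 147), [1, 209, 168]), ((272, 175), [106, 35, 183])]
w1 [((178, 55), [24, 255, 253]), ((190, 65), [14, 247, 152]), ((275, 60), [25, 255, 254]), ((350, 165), [111, 19, 215]), ((20, 110), [106, 44, 172])]
red [833.5]
[ 0.552  -0.0519] [0. 0.]
red [153.0, None]
[ 0.5542 -0.0534] [-0. -0.]
green [799.0]
[ 0.5518 -0.1511] [ 0. -0.]
green [138.5, None]
[ 0.5549 -0.155 ] [0. 0.]
blue [808.5]
[ 0.6444 -0.1653] [-0. -0.]
blue [125.0, None]
[ 0.6498 -0.1695] [0. 0.]
top red 1267.0 1293.9318567746086 [0.5771 0.3117]
top blue 1212.0 1269.2857866678387 [0.5838 0.2278]
top green 1235.0 1244.5414866266074 [0.5903 0.1439]
side red 357.0 1137.4179967789678 [0.5826 0.3355]
side blue 1090.5 1286.162503765896 [0.5821 0.2331]
side green 1331.0 1464.5086863271426 [0.5884 0.1482]
wrist red 2615.5 3242.7950411671773 [0.5763 0.3186]
wrist blue 2758.5 2797.6177382005844 [0.582  0.2283]
wrist green 2505.0 2556.3889571093023 [0.5887 0.1439]
6.6917
```

View pics/wr.png

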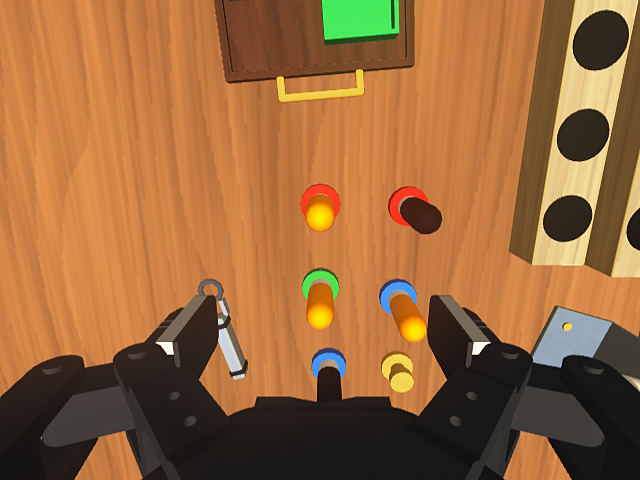

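View pics/wc.png

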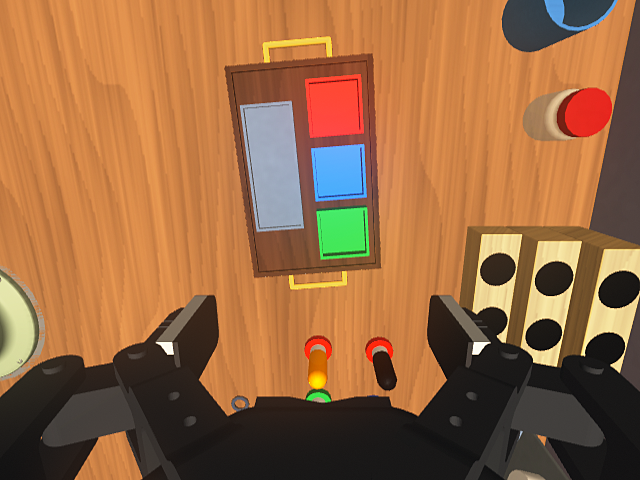

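Wrist at red: bulb ring at (320,204), green (320,288), blue (398,298), with nothing crowding the fingers. Caddy view: red, blue and green pockets at (334,106), (339,172) and (343,233), bay at (271,166). Next I fit the bay and the whole-bulb silhouettes, then pack red.

```bash
sed -i 's/amber=((10,235,150)/amber=((8,222,90)/' h.py
cat >> h.py <<'E'
BULB=np.vstack([circ(.022,0),circ(.022,.012),GLASS])
def fit_lamp(v,n,g):
    hs=[blob(v,"amber",place(BULB,*g),10),blob(v,n,place(BULB,*g),10)]
    H=cv2.convexHull(np.vstack(hs));f=feat(H)
    r=least_squares(lambda p:feat(proj(v,place(BULB,*p)))-f,g)
    return r.x,cv2.contourArea(H)/cv2.contourArea(cv2.convexHull(np.float32(proj(v,place(BULB,*r.x)))))
Q=down(np.pi/2)
PK=dict(red=(.5765,.3117),blue=(.583,.228),green=(.5895,.1441))
def pack(n,g,hover=True):
    if hover: bot.move_pose([g[0],g[1],.22],Q)
    v=view("wrist"); cv2.imwrite(f"pics/p_{n}.png",v["im"][:,:,::-1])
    p,a=fit_lamp(v,n,g);print(n,"fit",p,a)
    if np.hypot(*(p-g))>.012 or abs(a-1)>.2: print("STOP");return
    bot.set_gripper(.72)
    bot.move_linear([*p,.13],.3)
    print("touch",bot.move_linear([*p,.031],.12,until_force=6))
    bot.set_gripper(0,30);print("w",bot.read_gripper_width(),bot.read_finger_force())
    bot.move_linear([*p,.16],.2)
    t=PK[n];bot.move_linear([*t,.16],.3)
    print("held",bot.read_gripper_width())
    print("contact",bot.move_linear([*t,.040],.08,until_force=4),bot.read_position())
    bot.set_gripper(.72);bot.move_linear([*t,.16],.2);print(bot.read_clock())
E
python3 - <<'E'
from h import *
base=view("top");BAY=box(-.034,.034,-.085,.085,0,.010)
v=dict(im=cv2.imread("pics/wc.png")[:,:,::-1].copy(),K=bot.calibration("wrist")["mtx"],c="w")
T=np.eye(4);T[:3,:3]=R.from_quat(Q[[1,2,3,0]]).as_matrix();T[:3,3]=[.56,.2,.33];v["E"]=np.linalg.inv(T@bot.calibration("wrist")["hand_eye"])
for w in(base,v):
    g=(.494,.225);h=blob(w,"bay",place(BAY,*g,.077,.008),8);f=feat(h,1)
    r=least_squares(lambda p:feat(proj(w,place(BAY,*p,.008)),1)-f,[*g,.077]);print("bay",r.x,cv2.contourArea(h)/cv2.contourArea(cv2.convexHull(np.float32(proj(w,place(BAY,*r.x,.008))))))
for n,g in dict(red=(.554,-.0535),green=(.554,-.154),blue=(.648,-.168)).items(): print(n,fit_lamp(base,n,g))
pack("red",(.554,-.0535))
v=view("wrist");cv2.imwrite("pics/a_red.png",v["im"][:,:,::-1])
E
```

```text
bay [0.4935 0.2261 0.077 ] 0.9426838510596087
bay [0.4927 0.234  0.0776] 0.9768367451914769
red (array([ 0.5539, -0.0545]), 0.7627792595096712)
green (array([ 0.5537, -0.1522]), 0.8869995443672114)
blue (array([ 0.6466, -0.1666]), 0.8612662759831873)
red fit [ 0.552 -0.052] 0.9395665823363601
touch False
w 0.3126333820527379 29.51085162581876
held 0.3168685730940391
contact True [0.576  0.3116 0.0439]
14.7333
```

View pics/a_red.png

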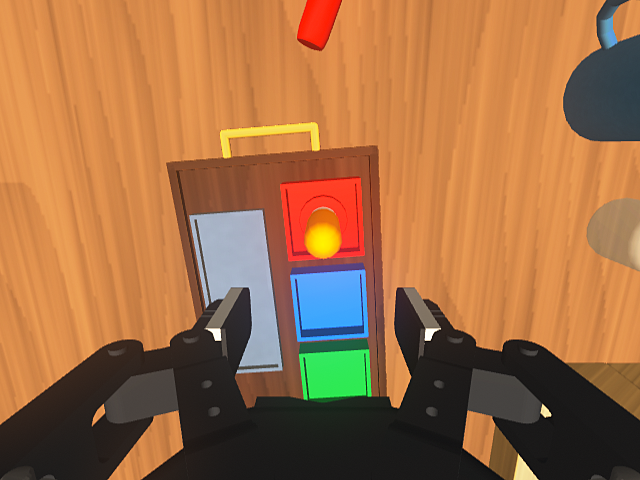

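The red bulb stands centred in its pocket, ring at (323,215). Green and blue next.

Run:
```python
from h import *
pack("green",np.array((.552,-.1515)))
pack("blue",np.array((.6455,-.1655)))
bot.move_pose([.53,.14,.27],Q)
v=view("wrist");cv2.imwrite("pics/a3.png",v["im"][:,:,::-1])
BAY=box(-.034,.034,-.085,.085,0,.010)
HSV["bay"]=((95,15,60),(125,90,255))
for _ in range(1):
    g=(.494,.23);h=blob(v,"bay",place(BAY,*g,.077,.008),8);f=feat(h,1)
    r=least_squares(lambda p:feat(proj(v,place(BAY,*p,.008)),1)-f,[*g,.077]);print("bay",r.x,cv2.contourArea(h)/cv2.contourArea(cv2.convexHull(np.float32(proj(v,place(BAY,*r.x,.008))))), cv2.boxPoints(cv2.minAreaRect(h)).tolist())
# puller
g=(.433,-.206,1.8)
bot.move_pose([.433,-.23,.22],Q);v=view("wrist");cv2.imwrite("pics/pl.png",v["im"][:,:,::-1])
for w in(view("top"),v):
    h=blob(w,"grey",place(PULL,*g),10);f=feat(h,1)
    r=least_squares(lambda p:feat(proj(w,place(PULL,*p)),1)-f,g);print("pull",r.x,cv2.contourArea(h)/cv2.contourArea(cv2.convexHull(np.float32(proj(w,place(PULL,*r.x))))))
cv2.imwrite("pics/both.png",np.vstack([cv2.resize(cv2.imread(f"pics/{f}.png"),(400,300)) for f in("a3","pl")]))
print(bot.read_clock())
```

```text
green fit [ 0.5518 -0.1513] 0.9245344445236511
touch False
w 0.3139693377478488 29.565515478607267
held 0.312364347287806
contact True [0.5889 0.1441 0.0439]
23.025
blue fit [ 0.6445 -0.1653] 0.9224197222601762
touch False
w 0.3106881584605089 29.667773705441505
held 0.3088271261411185
contact True [0.5824 0.2279 0.0439]
31.1167
bay [0.4925 0.2327 0.0809] 0.983883131283618 [[251.68446350097656, 41.45025634765625], [313.02203369140625, 35.99803161621094], [326.87408447265625, 191.8334197998047], [265.5364990234375, 197.28564453125]]
pull [ 0.4346 -0.2068  1.8   ] 0.907455279641154
pull [ 0.4334 -0.2062  1.8001] 0.9071061619788242
33.35
```

View pics/both.png

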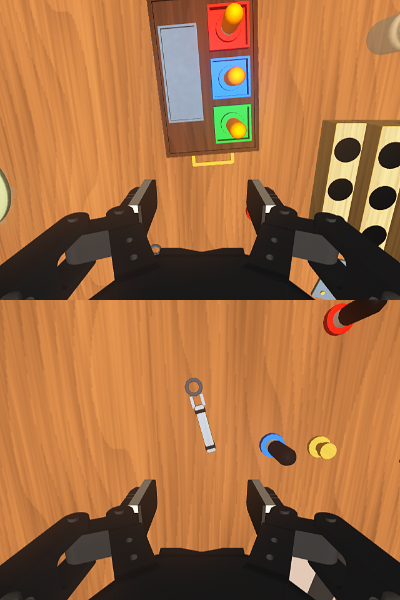

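All three bulbs stand in their matching pockets; the dead bulbs and the post haven't moved. The puller lies with its ring up at about (194,387) in the lower picture. The fitted yaw never left its guess because the derivative step was below float32 resolution, so I'm refitting with a larger step.

Run:
```python
from h import *
def load(f,pos):
    k=bot.calibration("wrist");T=np.eye(4);T[:3,:3]=R.from_quat(Q[[1,2,3,0]]).as_matrix();T[:3,3]=pos
    return dict(im=cv2.imread(f"pics/{f}.png")[:,:,::-1].copy(),K=k["mtx"],E=np.linalg.inv(T@k["hand_eye"]),c=f)
k=bot.calibration("top");top=dict(im=bot.camera("top"),K=k["mtx"],E=k["extrinsics"],c="top")
BAY=box(-.034,.034,-.085,.085,0,.010)
HSV["bay"]=((95,15,60),(125,90,255))
def fit(w,col,M,g,z,pad):
    h=blob(w,col,place(M,*g,z),pad);f=feat(h,1)
    r=least_squares(lambda p:feat(proj(w,place(M,*p,z)),1)-f,g,diff_step=1e-3)
    print(w["c"],col,r.x,np.abs(r.fun).max(),cv2.contourArea(h)/cv2.contourArea(cv2.convexHull(np.float32(proj(w,place(M,*r.x,z))))))
    o=w["im"].copy();cv2.polylines(o,[np.int32(h)],1,(255,0,0));cv2.polylines(o,[cv2.convexHull(np.float32(proj(w,place(M,*r.x,z)))).astype(int)],1,(0,255,0))
    c=h.reshape(-1,2).mean(0).astype(int);c=np.maximum(c,110);return cv2.resize(o[c[1]-110:c[1]+110,c[0]-80:c[0]+80],(400,550))
ims=[]
for w in(top,load("wc",[.56,.2,.33]),load("a3",[.53,.14,.27])): a=fit(w,"bay",BAY,[.4927,.230,.077],.008,8)
for w in(top,load("pl",[.433,-.23,.22])): b=fit(w,"grey",PULL,[.4335,-.206,1.82],0,10)
cv2.imwrite("pics/fit.png",np.hstack([a,b])[:,:,::-1])
```

```text
top bay [0.4937 0.2317 0.0823] 1.9946471354614914e-06 0.971995926261951
wc bay [0.4922 0.2339 0.0831] 7.816414353101209e-06 0.9768303490284655
a3 bay [0.4929 0.2325 0.08  ] 2.5064753668146977e-06 0.990182223598715
top grey [ 0.4353 -0.2067  1.8426] 2.2146766127661976e-06 0.8872566471318691
pl grey [ 0.433  -0.2075  1.8409] 6.350032663249294e-06 0.9084870740514136
```

View pics/fit.png

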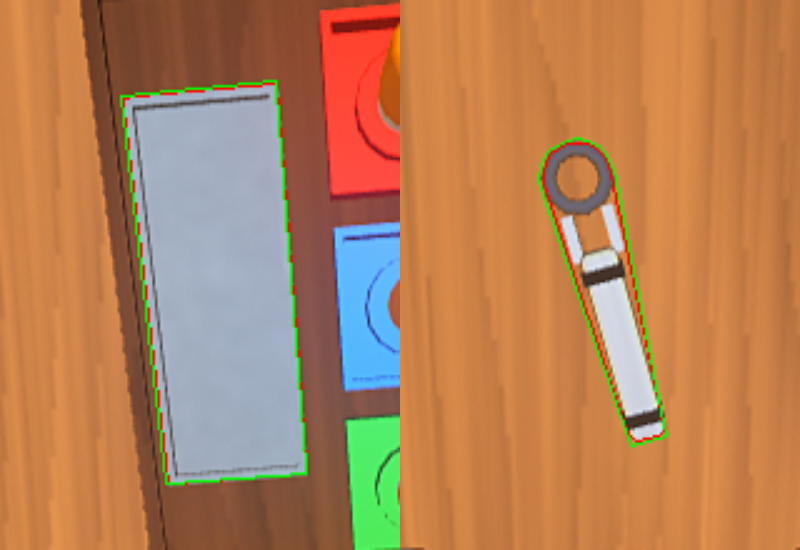

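The overlays match both outlines. Bay is at (0.4927, 0.2325, 0.081) and the puller at (0.4333, -0.2073, yaw 1.841). Now I move the puller.

Run:
```python
from h import *
def tgt(x,y,a,s=-.012): return np.array([x+s*np.cos(a),y+s*np.sin(a)])
a=1.841;p=tgt(.4333,-.2073,a)
bot.set_gripper(.55);bot.move_pose([*p,.12],down(a))
print("touch",bot.move_linear([*p,.005],.1,until_force=8))
bot.set_gripper(0,60);print("w",bot.read_gripper_width(),bot.read_finger_force(),bot.read_position())
bot.move_linear([*p,.13],.15)
b=.081+np.pi/2;t=tgt(.4927,.2325,b)
bot.move_linear([*t,.13],.25,rotation=down(b));print("held",bot.read_gripper_width(),bot.read_position())
bot.wait(.2);v=view("side");cv2.imwrite("pics/sp.png",cv2.resize(v["im"][80:300,180:460,::-1],(700,550)))
print("contact",bot.move_linear([*t,.05],.15,until_force=8),bot.move_linear([*t,.015],.05,until_force=5),bot.read_position())
bot.set_gripper(.30);print(bot.read_gripper_width())
bot.move_linear([*t,.12],.12)
bot.move_pose([.44,.10,.30],Q);bot.wait(.2);v=view("wrist");cv2.imwrite("pics/end.png",v["im"][:,:,::-1])
print(bot.read_clock())
```

```text
touch False
w -0.0033395840404181927 0.0 [ 0.4365 -0.2189  0.0051]
held -0.00288799430858847 [0.4935 0.2197 0.1299]
contact False False [0.4938 0.2206 0.0151]
0.3009172221469989
43.2083
```

View pics/end.png

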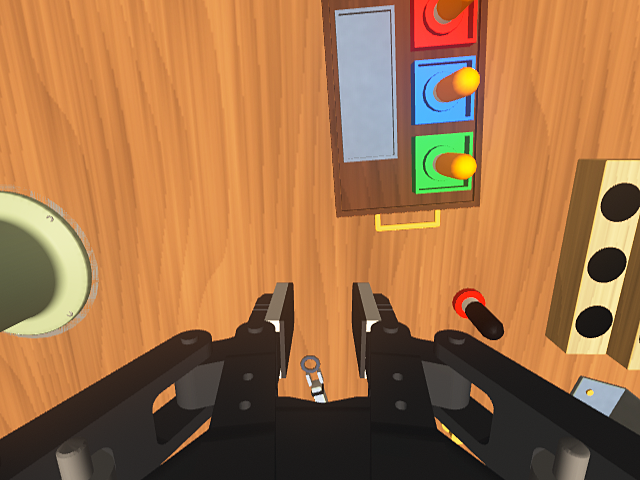

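The gripper closed on nothing, so the puller is still on the bench at about (311,375). I'm checking whether it moved and taking a closer look.

```bash
cat >> h.py <<'E'
def fit(w,col,M,g,z,pad):
    h=blob(w,col,place(M,*g,z),pad);f=feat(h,1)
    r=least_squares(lambda p:feat(proj(w,place(M,*p,z)),1)-f,g,diff_step=1e-3)
    print(w["c"],col,r.x,cv2.contourArea(h)/cv2.contourArea(cv2.convexHull(np.float32(proj(w,place(M,*r.x,z))))))
    return r.x
E
python3 - <<'E'
from h import *
bot.move_pose([.433,-.24,.2],Q);v=view("wrist");t=view("top")
for w in(t,v): fit(w,"grey",PULL,[.4335,-.206,1.82],0,14)
o=v["im"].copy();cv2.imwrite("pics/pl2.png",o[:,:,::-1]);s=view("side")["im"];
cv2.imwrite("pics/b2.png",np.hstack([cv2.resize(o[100:350,200:450],(400,400)),cv2.resize(s[300:460,200:360],(400,400))])[:,:,::-1])
print(bot.read_clock())
E
```

```text
top grey [ 0.4354 -0.2073  1.8417] 0.9038871282503133
wrist grey [ 0.4338 -0.2071  1.8451] 0.9118855958640844
44.6917
```

View pics/b2.png

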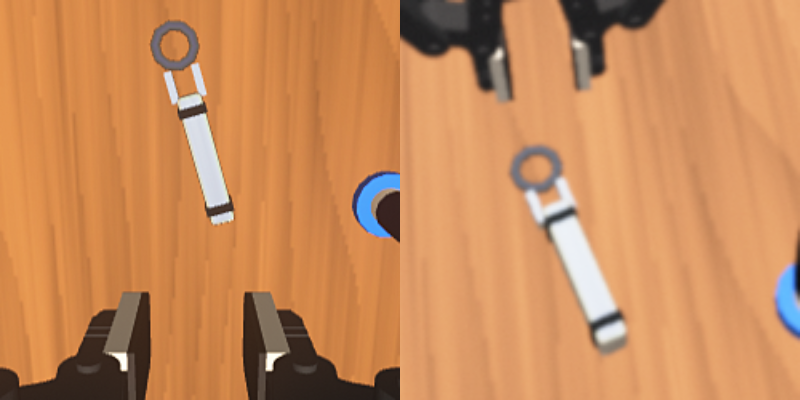

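The puller hasn't moved at all, so the fingers closed without ever holding it. I'll repeat the descent, watching with the side camera before and after closing.

Run:
```python
from h import *
a=1.842;p=np.array([.4336,-.2072])-.02*np.array([np.cos(a),np.sin(a)])
bot.set_gripper(.55);bot.move_pose([*p,.10],down(a))
print("touch",bot.move_linear([*p,.003],.1,until_force=8),bot.read_position(),bot.read_tool_rot(),down(a))
def shot(): 
    s=view("side")["im"][320:470,180:330];return cv2.resize(s,(400,400))
A=shot();bot.set_gripper(.3,20);print("w",bot.read_gripper_width(),bot.read_finger_force(),bot.read_position())
bot.set_gripper(.1,20);print("w",bot.read_gripper_width(),bot.read_finger_force(),bot.read_ft_force(),bot.read_position())
B=shot();cv2.imwrite("pics/cl.png",np.hstack([A,B])[:,:,::-1]);print(bot.read_clock())
```

```text
touch False [ 0.4395 -0.2269  0.0036] [0.0006 0.6051 0.7962 0.    ] [0.     0.605  0.7962 0.    ]
w 0.2992027772434157 0.0 [ 0.4391 -0.2265  0.0032]
w 0.09994815073741145 0.0 [-0.1459  0.1049 -0.3765] [ 0.4389 -0.2265  0.003 ]
47.3833
```

View pics/cl.png

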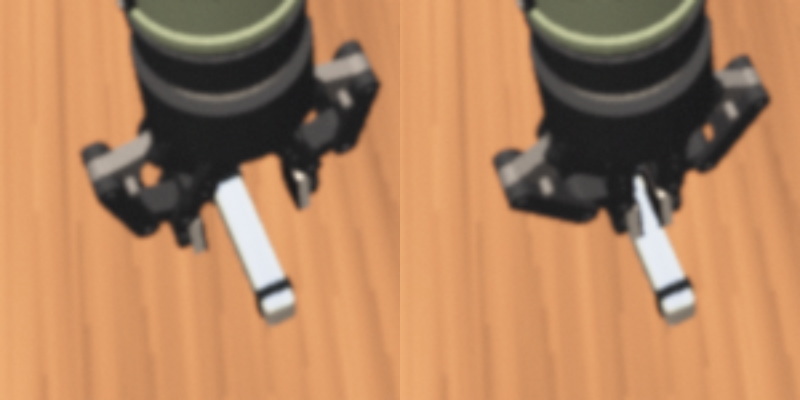

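In the right-hand crop the fingers pass over the handle. I'll work out the real height of the fingertips, at crop (635,235) and (660,222), from the side camera.

Run:
```python
from h import *
k=bot.calibration("side");w=dict(K=k["mtx"],E=k["extrinsics"])
c=np.array(bot.read_position())[:2];a=1.842
ty=R.from_euler("z",a).apply([0,-1,0])[:2]
for z in(0,.01,.02,.03,.04): print(z,[((proj(w,np.array([[*(c+s*.0045*ty),z]]))[0]-[180,320])*400/150).round() for s in(-1,1)])
print(proj(w,place(PULL,.4336,-.2072,a))[[0,2,1,3]]*400/150-np.array([180,320])*400/150)
print(bot.read_joint_positions(),bot.calibration("wrist").keys(),bot.grip_depth)
```

```text
0 [array([241., 251.]), array([257., 244.])]
0.01 [array([239., 243.]), array([256., 236.])]
0.02 [array([238., 235.]), array([255., 228.])]
0.03 [array([237., 226.]), array([254., 219.])]
0.04 [array([236., 217.]), array([253., 210.])]
[[297.4626 320.166 ]
 [267.7829 333.4662]
 [296.0834 302.9934]
 [265.7218 316.4959]]
[-0.6259  0.4523 -0.5809  0.5377  0.      0.6737] dict_keys(['mtx', 'hand_eye']) 0.0187
```

The fingertips seem to sit well above the reported TCP height. I'll measure that directly by touching bare bench with shut fingers, beside the handle.

Run:
```python
from h import *
c=np.array(bot.read_position());bot.move_linear([c[0],c[1],.06],.15)
q=np.array([.38,-.23]);bot.move_linear([*q,.06],.2);bot.set_gripper(0,20)
bot.move_linear([*q,.012],.15,until_force=5)
print(bot.move_linear([*q,-.03],.03,until_force=5),bot.read_position(),bot.read_ft_force())
s=view("side")["im"][320:470,180:330];cv2.imwrite("pics/tch.png",cv2.resize(s,(400,400))[:,:,::-1])
bot.move_linear([*q,.06],.15);print(bot.read_clock())
```

```text
False [ 0.3801 -0.2301 -0.0298] [-0.5953 -0.1967 -0.7033]
51.425
```

View pics/tch.png

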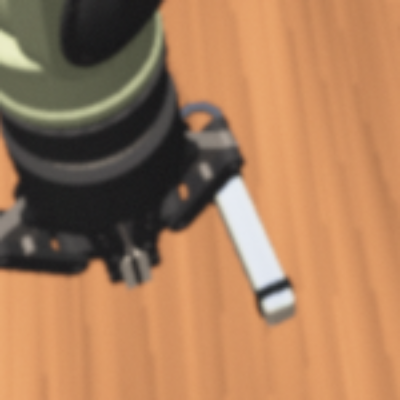

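No contact even at a reported z of -0.030. Force sensing did work at the pockets, so I'll continue slowly until something touches.

Run:
```python
from h import *
q=np.array([.38,-.23])
k=bot.calibration("side");w=dict(K=k["mtx"],E=k["extrinsics"])
for z in(-.03,0,.01,.02,.03): print(z,((proj(w,np.array([[*q,z]]))[0]-[180,320])*400/150).round())
bot.move_linear([*q,-.025],.15,until_force=5)
print(bot.move_linear([*q,-.055],.02,until_force=4),bot.read_position(),bot.read_ft_force(),bot.read_clock())
bot.move_linear([*q,.06],.2)
```

```text
-0.03 [141. 295.]
0 [135. 272.]
0.01 [132. 264.]
0.02 [130. 255.]
0.03 [128. 247.]
True [ 0.3802 -0.2301 -0.0343] [-1.1627  0.8682  7.603 ] 52.8417
```

The bench registers at a reported z of about -0.034, so the real fingertips sit about 33 mm above the reported TCP. That explains the miss: the earlier grips were on the upper glass. I'll grip the puller 33 mm lower, 30 mm behind its centre. I'll also turn it half round so the knuckles fall in the gap between the blue and red bulbs when lowering into the bay.

```bash
cat > pick.py <<'E'
from h import *
def tgt(x,y,a,s=-.030): return np.array([x+s*np.cos(a),y+s*np.sin(a)])
a=1.842;p=tgt(.4336,-.2072,a)
bot.set_gripper(.5);bot.move_pose([*p,.04],down(a))
print("touch",bot.move_linear([*p,-.028],.08,until_force=6),bot.read_position())
bot.set_gripper(0,80);z=bot.read_position()[2];print("w",bot.read_gripper_width(),bot.read_finger_force(),z)
if bot.read_gripper_width()<.1: raise SystemExit("missed")
bot.move_linear([*p,.10],.15)
b=.081+1.5*np.pi;t=tgt(.4927,.2325,b)
bot.move_pose([*t,.12],down(b));bot.wait(.2)
print("held",bot.read_gripper_width(),bot.read_position(),t,z,bot.read_joint_positions())
open("z.txt","w").write(str(z))
s=view("side")["im"][80:260,200:400];tp=view("top")["im"][160:310,130:330]
cv2.imwrite("pics/hold.png",np.hstack([cv2.resize(s,(400,360)),cv2.resize(tp,(400,360))])[:,:,::-1]);print(bot.read_clock())
E
python3 pick.py
```

```text
touch False [ 0.4419 -0.2364 -0.0276]
w 0.16317763800386725 78.68687510490417 -0.027217969489176853
held 0.16276946786348837 [0.4906 0.2617 0.12  ] [0.4903 0.2624] -0.027217969489176853 [ 0.3573  0.3999 -0.2923  0.8787 -0.0001 -1.293 ]
58.8083
```

```bash
ls pics/hold.png
```

```text
pics/hold.png
```

View pics/hold.png

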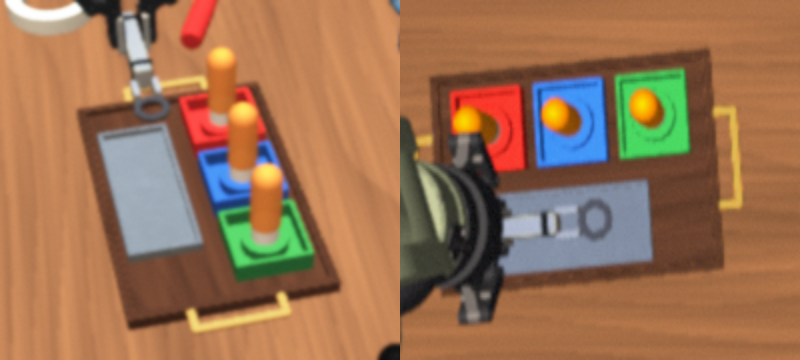

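The puller is held firmly, level and lined up with the bay, and all three bulbs stand. Lowering now with contact sensing.

Run:
```python
from h import *
z=float(open("z.txt").read());b=.081+1.5*np.pi;t=np.array([.4927,.2325])-.030*np.array([np.cos(b),np.sin(b)])
print(bot.move_linear([*t,z+.03],.12,until_force=4),bot.read_position())
print("contact",bot.move_linear([*t,z+.011],.03,until_force=4),bot.read_position(),bot.read_ft_force())
bot.set_gripper(.29);print(bot.read_gripper_width())
print("up",bot.move_linear([*t,.10],.10,until_force=6))
bot.move_pose([.44,.07,.30],Q);bot.wait(.2);v=view("wrist");tp=view("top")
cv2.imwrite("pics/end2.png",np.hstack([cv2.resize(v["im"][:300,250:550],(400,400)),cv2.resize(tp["im"][140:300,130:290],(400,400))])[:,:,::-1]);print(bot.read_clock())
```

```text
False [0.491  0.2627 0.0035]
contact True [ 0.4899  0.2623 -0.0152] [-0.1729 -0.117   4.9478]
0.2872456612881864
up False
64.8167
```

View pics/end2.png

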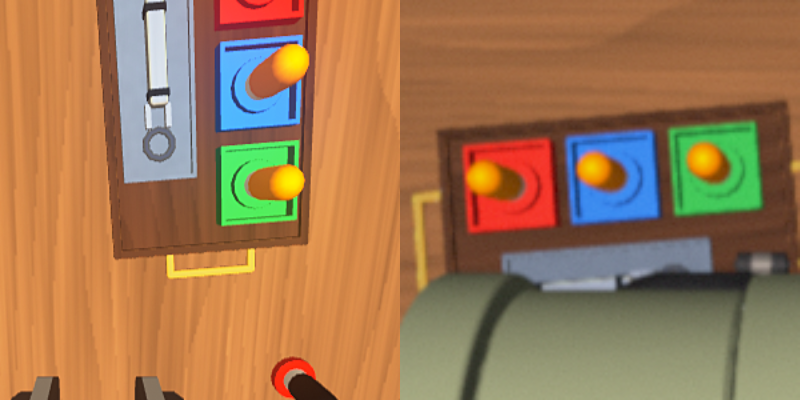

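The puller lies in the bay and all three bulbs stand. One last full view to check the centring and the dead bulbs.

Run:
```python
from h import *
bot.move_pose([.25,-.35,.30],Q);bot.wait(.2);t=view("top");
BAYG=[.4927,.2325,.081+1.5*np.pi]
o=t["im"].copy()
M=place(PULL,*BAYG,.012)
for c in (M[:8],M[8:]): cv2.polylines(o,[cv2.convexHull(np.float32(proj(t,c))).astype(int)],1,(0,255,0))
A=cv2.resize(t["im"][150:290,130:290],(400,350),interpolation=2);B=cv2.resize(o[150:290,130:290],(400,350),interpolation=2)
C=cv2.resize(t["im"][150:310,320:480],(300,250))
cv2.imwrite("pics/fin.png",np.vstack([np.hstack([A,B]),np.hstack([C,np.zeros((250,500,3),np.uint8)])])[:,:,::-1]);print(bot.read_clock())
```

```text
66.75
```

View pics/fin.png

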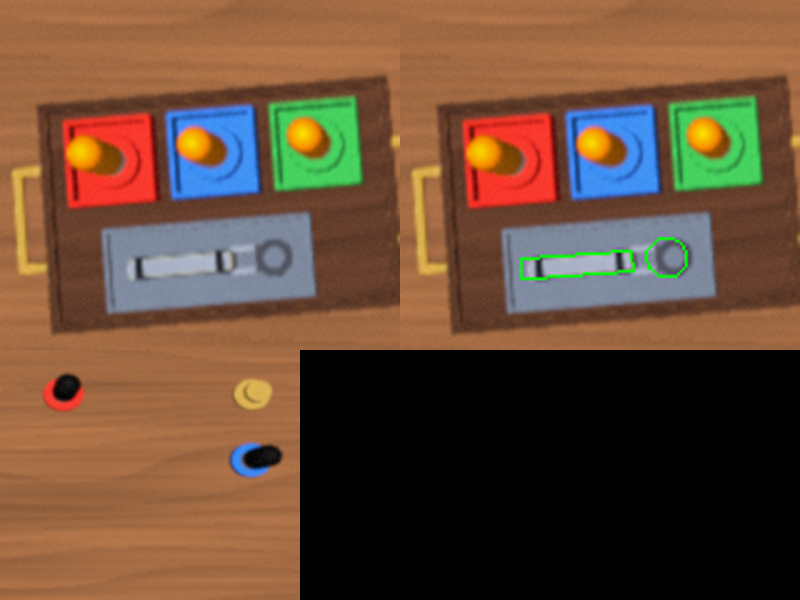

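The puller is centred: end margins in the bay are 24 and 21 crop px, and it lies parallel to the walls. The bulbs stand in their matching pockets and the dead bulbs are untouched. Handing in.

```bash
python3 -c "
from cell import bot
print(bot.close_job())"
```

```text
the job is handed in; nothing more can be done
None
```

I handed the job in at about 67 s: the three amber bulbs stand in their matching pockets, the puller, placed last, lies centred lengthwise in the grey bay after one missed grasp, and the dead bulbs were left standing in place.

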